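# Free a blender's drive coupling of unknown thread hand

### The job

The jug is off the blender so that I can check the spindle under its drive coupling, the black fluted cap on top in the middle of the motor base. The coupling twists off, but whether its thread is left-hand or right-hand depends on the motor and nobody remembers: pinch it lightly, because the plastic is soft, and try to loosen it gently one way and then the other without forcing it. When it has come loose lift it straight off, and finish still holding it upright in the gripper, well clear above the spindle, with everything else left standing where it was.

Things in the scene. Friction and masses are not known exactly. Their poses are not given: they have to be found in the camera images.
- blender_base: blender motor base, fixed on the worktop: round aluminium housing, 182 mm across at the foot, narrowing to a flat grey deck 140 mm across at 105 mm height. Origin under its centre at worktop level, z up; the spindle stands on this axis. Its black dial (-x side) is the front. Four black lugs, 10 mm high, stand on the deck 62 mm from the axis, towards the diagonals.
- coupling: drive coupling: black soft-plastic cap with 16 flat flutes, 50 mm across, 30 mm high, six driving teeth on top up to 36 mm; steel core, 150 g. Origin at the centre of its lower rim, z up along its axis. It starts locked on the spindle, lower rim 116 mm above the worktop (11 mm above the deck). 20 to 30 N of grip on each finger is plenty; more than 60 N on a finger marks it.
- coupling_grip (a point): the point to pinch the coupling across its flutes from above: on its axis, 22 mm above its lower rim (138 mm above the worktop while locked). Less than 0.2 N m turns it the right way; against its stop 0.4 N m and more is felt, and fingers gripping with 20 to 30 N then slip round it. While locked it cannot be pulled off; forcing it with more than 100 N harms the thread.
- spindle_top (a point): top end of the steel spindle, 135 mm high on the base's axis; the coupling is clear of it once raised 19 mm. Quick thread of three lugs: turned the right way (left- or right-hand, varies, not visible) the coupling is free after 33 degrees, a sprung washer (8 N) lifts it up to 3 mm, and it stops at about 64 degrees, still free; the wrong way it stops softly within 5 to 15 degrees.
- jug: the blender's clear jug with a black foot and handle, 126 mm across, 220 mm high, 0.9 kg, standing behind the base; origin under its centre. To be left alone.
- mug: green and white mug, 78 mm across, 101 mm high, standing to the right; origin under its centre. To be left alone.
- tumbler: drinking glass, 84 mm across, 93 mm high, standing at the back; origin under its centre. To be left alone.
There are look-alikes about, which are no part of the job. There is more than one size of the coupling; the one meant has the size given above.

How it is judged:
On the way:
1. the coupling has been turned loose (more than 28 degrees) while still on the spindle (angle between the x axis of coupling and the x axis of blender_base, either way round above 0.49 rad and z of coupling in the frame of blender_base below 0.124 m and horizontal distance between coupling and blender_base below 0.006 m), for 0.1 s.
At the end, for the whole second after the job is handed in: the gripper still holds the coupling, upright within 17 degrees and still, its lower rim at least 20 mm above the top of the spindle and within 80 mm of the spindle's axis, touching no part of the base (z of coupling in the frame of spindle_top above 0.02 m and horizontal distance between coupling and spindle_top below 0.08 m and angle between coupling's own z axis and vertical below 0.3 rad and contact force between coupling and the fingers above 2 N and contact force between coupling and blender_base below 0.05 N and linear speed of coupling below 0.03 m/s); the arm keeps its last pose, push and grip.
It fails at once if the soft coupling is squeezed by more than 60 N on a finger (120 N in all) (contact force between coupling and the fingers above 120 N).
It fails at once if the coupling is forced against the base or its thread by more than 100 N (contact force between coupling and blender_base above 100 N).
It fails at once if the coupling is tipped by more than 29 degrees (angle between coupling's own z axis and vertical above 0.5 rad).
It fails at once if the jug, mug or glass is moved by more than 20 mm (distance of any of jug, mug, tumbler from where it was at the start of the episode above 0.02 m).
It also fails if it takes over 48 s, if anything falls off the work surface, if the arm or the gripper's body presses on something with over 40 N, if the wrist force passes 120 N, or if a joint passes its speed limit or range.

### The arm

A 6-joint arm with a two-finger parallel gripper is mounted at the origin on a cart in front of the work surface, level with it; the furniture and walls round the work are solid. World frame = base frame: x ahead of the robot, y to its left, z up, the work surface at z = 0. Lengths are in m, angles in rad, forces in N, time in s.
With the tool pointing down it reaches from about 0.375 to 0.975 m from the base axis. Payload 3.8 kg.
Tool frame: the origin (TCP) lies midway between the tips of the shut fingers; the grasp point (between the pads) lies 19 mm behind it; z points along the fingers, y is the line along which they close (so a half turn about z gives the same grasp; the last joint's range is limited). The gripper opens to 85 mm and grips with 20 to 120 N. Pads are 22 mm wide; open, the fingers measure 114 mm over their backs; the gripper's body (76 mm by 85 mm) begins 54 mm behind the grasp point. The pads swing forward as they close: fully open they stand 13 mm farther back than shut.
Start: joints at [1.171, 0.264, 1.604, -0, 1.274, -0.037], TCP at [0.24, 0.631, 0.231] pointing down, gripper open.
Joint ranges: [-2.63, 2.63], [-0.94, 2.18], [0.31, 2.57], [-1.31, 4.45], [0, 2.66], [-2.55, 2.55]. Speed limits (rad/s): [2.57, 2.57, 3.14, 3.14, 3.14, 3.14].

### API

Orientations are given as a rotation vector (axis times angle).
In Python, from workcell import status, read_camera, workorder, masks_of gives the robot as it stands.
- The arm moves only by the tool drive_tool, never from a script. Its argument "rows" is a list of rows, each a list of 7 numbers: the turn, a rotation vector about the tool's x, y, z in degrees, then the shift along the tool's x, y, z in m, then the opening, from 0 (shut) to 1 (fully open). In form: [[ax, ay, az, tx, ty, tz, claw], ...]. A call has 1 to 8 rows; each row shifts and turns the commanded pose from where the row before left it, along the tool's axes as they then stand; what a row does not reach is not made up. A row lasts 1/12 s, in which the tool goes at most 41.7 mm and 7.16 degrees, less where a joint would pass 70% of its speed; a pose out of reach is approached as far as the arm can. A call is refused whole if a number of a shift passes 0.0417 or a number of a turn 7.16, either way. A call with a gripper value outside its range is refused whole. The fingers move at their own pace and stop on an object; "force" is the grip in N (left out, the last holds). Time passes only in rows, so rows that do not move let the fingers close. It gives the time, the measured TCP pose, the force, the opening and the grip force at its end, in the units of the state.
- status.read_state(): the state, without advancing time (a new reading comes with each control period).
- read_camera(name): name is "side" or "top"; returns a dict with "color" (400x640x3 uint8, red, green, blue), "intrinsics" (3x3 intrinsics, pixels), "D" ([k1, k2, p1, p2, k3] as OpenCV has them; the pictures are not rectified), "world_from_camera" (4x4, takes a point from camera to world coordinates). Camera axes: x right, y up, looking along -z (the intrinsics and any distortion apply to the point x, -y, -z); pixel columns grow to the right and rows downward; lengths in m; the calibration is good to about 2 mm. A picture is of the moment at which its call begins. There is no depth.
- workorder.finish_job(): hands the job in; it is judged then, once.
Trained networks look in a picture, given as the dict that the camera call returned (one of the last four; its "shot" number tells which), for a name from the list of things; names that differ only in an ending like _2 or _b are one class to them, and where a whole thing is asked for, a point or a joint stands for the part that bears it (a point fixed in the world has none). Each returns a list of dicts, best first, with "score" (0 to 1); they miss things now and then, are a little off and sometimes report something else, mostly with a low value. They report only what shows in the picture. A call takes as long as a camera call. They do not tell look-alikes from the thing itself.
- masks_of(picture, name): "mask" (400x640 bool, what is visible of it) and "bbox" ([left, top, right, bottom] in pixels, round what is visible of it).
The state is a dict: "time": time; "q": joint angles; "joint_vel": joint speeds; "joint_torque": joint torques, N m; "tool_pos": TCP position; "tcp_rot": TCP orientation; "wrist_force": force on the tool from outside, world axes, zero at the start; "torque": the same for the moment, N m; "width": opening from 0.0 (shut) to 1.0 (fully open); "grip_force": force on a finger pad.
Only numpy, scipy, OpenCV 4.12 (cv2) and the standard library are available. Lean on these libraries where they do the work, as an engineer would, in place of code of your own. Each camera call takes 0.05 s, during which the arm holds its last target. There are 200 camera calls.

## Working session

There is one attempt and no reset: what is moved stays moved. The work goes in short steps, Python scripts to look and compute and a tool call to move; the robot and the scene stay as the last step left them, time stands still between calls to the robot, and variables do not carry over. Pictures are saved under pics/ and viewed, at most 10 in all, crops included, and the job is handed in when it is done.

Besides the shell and the picture viewer there is one more tool, called after "Call:" by a JSON object that holds its "op" and its "data", one argument or row to a line. drive_tool: Moves the arm, as the interface text tells. Its arguments: {"type":"object","properties":{"rows":{"type":"array"},"force":{"type":"number"}},"required":["rows"]}

```bash
mkdir -p pics
cat > h.py <<'E'
import numpy as np, cv2
from workcell import status, read_camera, workorder, masks_of
def ray(p,uv):
    K=np.array(p["intrinsics"]);D=np.array(p["D"]);T=np.array(p["world_from_camera"])
    n=cv2.undistortPoints(np.array([[uv]],float),K,D)[0,0]
    return T[:3,3],T[:3,:3]@np.array([n[0],-n[1],-1.])
def onz(p,uv,z):
    o,d=ray(p,uv);return o+d*(z-o[2])/d[2]
def proj(p,X):
    T=np.linalg.inv(np.array(p["world_from_camera"]));c=T[:3,:3]@np.array(X)+T[:3,3]
    return cv2.projectPoints(np.array([[c[0],-c[1],-c[2]]]),np.zeros(3),np.zeros(3),np.array(p["intrinsics"]),np.array(p["D"]))[0][0,0]
E
python3 - <<'E'
from h import *
ims=[]
for n in("top","side"):
    p=read_camera(n);cv2.imwrite(f"pics/{n}.png",p["color"][:,:,::-1])
    print(n,np.round(p["world_from_camera"],3).tolist())
    for t in("coupling","blender_base","jug","mug","tumbler"):
        for m in masks_of(p,t):
            b=m["bbox"];c=[(b[0]+b[2])/2,(b[1]+b[3])/2];print(t,round(m["score"],2),b,int(m["mask"].sum()),onz(p,c,.14).round(3))
print(status.read_state())
E
```

```text
top [[0.023, 0.994, -0.105, 0.458], [-1.0, 0.025, 0.014, 0.031], [0.017, 0.104, 0.994, 1.099], [0.0, 0.0, 0.0, 1.0]]
coupling 0.8 [193.9, 274.7, 217.0, 293.2] 457 [0.352 0.308 0.14 ]
coupling 0.76 [317.2, 140.9, 343.9, 168.6] 491 [0.683 0.007 0.14 ]
coupling 0.67 [287.0, 219.7, 308.6, 239.7] 341 [0.49  0.085 0.14 ]
blender_base 0.93 [262.9, 197.5, 330.9, 268.1] 3010 [0.482 0.087 0.14 ]
blender_base 0.57 [420.3, 209.0, 462.7, 235.6] 981 [ 0.517 -0.277  0.14 ]
jug 0.78 [230.5, 78.9, 293.4, 148.7] 2902 [0.786 0.187 0.14 ]
jug 0.4 [267.5, 199.2, 333.3, 266.7] 3057 [0.482 0.078 0.14 ]
mug 0.87 [421.5, 204.6, 463.4, 237.5] 940 [ 0.52  -0.279  0.14 ]
mug 0.62 [265.7, 199.4, 330.2, 269.7] 3097 [0.478 0.084 0.14 ]
tumbler 0.58 [355.8, 104.1, 386.6, 139.8] 877 [ 0.773 -0.096  0.14 ]
side [[0.881, 0.257, -0.398, 0.141], [-0.474, 0.481, -0.738, -0.778], [0.002, 0.838, 0.546, 0.701], [0.0, 0.0, 0.0, 1.0]]
coupling 0.84 [357.4, 203.5, 379.5, 228.4] 526 [ 0.621 -0.132  0.14 ]
coupling 0.64 [271.2, 178.6, 287.8, 199.4] 329 [0.488 0.074 0.14 ]
coupling 0.55 [189.7, 178.6, 213.4, 208.2] 506 [0.309 0.1
[... 275 characters left out ...]
 0.14 ]
{'time': 0.6, 'q': array([ 1.17109266e+00,  2.63866467e-01,  1.60397655e+00,  6.98565313e-06,
        1.27369189e+00, -3.69175375e-02]), 'joint_vel': array([ 3.88421042e-05, -8.80467426e-05, -5.40212493e-04, -1.42912731e-03,
       -9.28119803e-04, -8.91942356e-04]), 'joint_torque': array([ 8.97675091e-05, -5.14630723e+01, -3.67462599e+01, -1.22594065e-04,
        9.29334128e-04, -2.16400917e-05]), 'tool_pos': array([0.23955897, 0.63107103, 0.23131503]), 'tcp_rot': array([5.66745255e-01, 3.09004314e+00, 9.08355744e-05]), 'wrist_force': array([ 0.48298252, -0.25680143, -0.39455874]), 'torque': array([0.00358676, 0.06466118, 0.02530996]), 'grip_force': 0.0, 'width': 1.0013180424534676}
```

View pics/top.png

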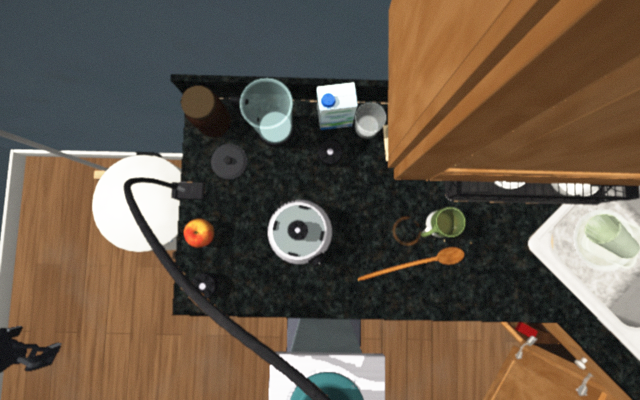

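View pics/side.png

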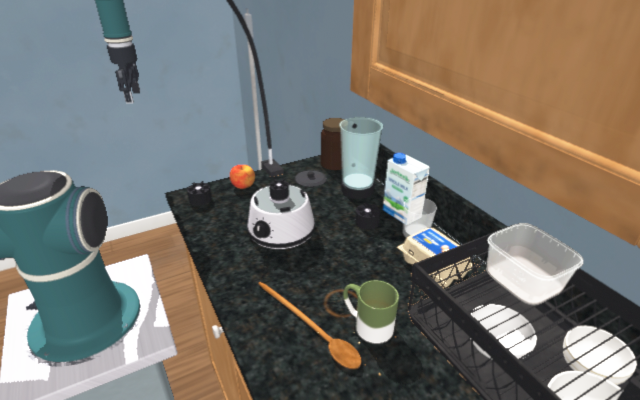

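The coupling candidates in the top view are:
- (298,230), on the middle of the motor base. I choose this one.
- (205,284), a look-alike on the worktop at the front left.
- (330,153), a look-alike on the worktop at the back.

A black gooseneck cable starts at side (270,165) and top (188,190). I need to locate it in 3D before swinging the arm.

Run:
```python
from h import *
P={n:read_camera(n) for n in("top","side")}
t,s=P["top"],P["side"]
# coupling: pick mask nearest base
ctr={}
for n,c0 in(("top",(298,230)),("side",(280,189))):
    for m in masks_of(P[n],"coupling"):
        b=m["bbox"];c=((b[0]+b[2])/2,(b[1]+b[3])/2)
        if np.hypot(c[0]-c0[0],c[1]-c0[1])<12:
            ys,xs=np.nonzero(m["mask"]);ctr[n]=(xs.mean(),ys.mean());print(n,b,ctr[n],m["score"])
def tri(a,b):
    o1,d1=ray(t,a);o2,d2=ray(s,b);A=np.stack([d1,-d2],1);k=np.linalg.lstsq(A,o2-o1,rcond=None)[0]
    p,q=o1+d1*k[0],o2+d2*k[1];return (p+q)/2,np.linalg.norm(p-q)
print("coupling",tri(ctr["top"],ctr["side"]))
# reproject candidate axis pts
for m in masks_of(t,"blender_base")[:1]:
    b=m["bbox"];print("base bbox",b)
# gooseneck
tc=np.array([(190,190),(150,180),(135,180),(126,187),(132,205),(143,230),(160,260),(180,283),(200,305),(250,345),(320,397)],float)
tc=np.concatenate([np.linspace(tc[i],tc[i+1],30) for i in range(len(tc)-1)])
for sp in[(268,145),(266,110),(262,85),(255,55),(250,40),(241,20),(232,3)]:
    r=[(tri(a,sp),a) for a in tc];r.sort(key=lambda x:x[0][1])
    print(sp,[(x[0][0].round(2).tolist(),round(x[0][1],3),x[1].round().tolist()) for x in r[:2]])
a=t["color"][185:275,250:350];b=s["color"][160:250,230:330]
cv2.imwrite("pics/crop.png",np.hstack([cv2.resize(x,(400,360),interpolation=cv2.INTER_CUBIC) for x in(a,b)])[:,:,::-1])
```

```text
top [287.5, 220.3, 308.7, 241.7] (np.float64(297.0843373493976), np.float64(230.210843373494)) 0.68
side [270.9, 179.9, 289.5, 199.5] (np.float64(278.9309309309309), np.float64(189.0990990990991)) 0.6
coupling (array([0.49040968, 0.08662673, 0.13198104]), np.float64(0.002886828393886134))
(268, 145) [([0.6, 0.43, 0.08], np.float64(0.0), [169.0, 185.0]), ([0.6, 0.44, 0.08], np.float64(0.0), [168.0, 184.0])]
(266, 110) [([0.58, 0.38, 0.23], np.float64(0.0), [169.0, 185.0]), ([0.58, 0.38, 0.23], np.float64(0.0), [168.0, 184.0])]
(262, 85) [([0.58, 0.39, 0.3], np.float64(0.0), [148.0, 180.0]), ([0.58, 0.39, 0.3], np.float64(0.0), [149.0, 180.0])]
(255, 55) [([0.56, 0.38, 0.39], np.float64(0.0), [132.0, 182.0]), ([0.56, 0.38, 0.39], np.float64(0.0), [133.0, 182.0])]
(250, 40) [([0.55, 0.37, 0.44], np.float64(0.0), [126.0, 187.0]), ([0.55, 0.37, 0.44], np.float64(0.0), [126.0, 187.0])]
(241, 20) [([0.51, 0.33, 0.5], np.float64(0.0), [131.0, 203.0]), ([0.51, 0.33, 0.5], np.float64(0.001), [132.0, 204.0])]
(232, 3) [([0.48, 0.29, 0.54], np.float64(0.0), [139.0, 221.0]), ([0.48, 0.29, 0.54], np.float64(0.001), [140.0, 222.0])]
```

View pics/crop.png

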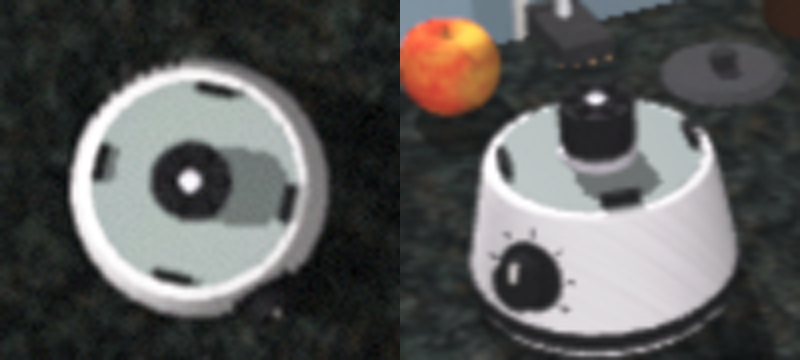

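The crop confirms the choice: a black cap in the middle of the deck, at about (0.490, 0.087). The gooseneck rises to the left of the base and arches over towards the robot. I estimate its height beyond the side view from its width in pixels.

Run:
```python
from h import *
p=read_camera("top");g=p["color"].max(2).astype(float)
print(p["intrinsics"][0][0])
m=(g<45).astype(np.uint8)
# local widths perpendicular to curve
pts=[(160,179),(150,179),(126,187),(132,205),(143,230),(160,260),(180,283),(200,305),(225,326),(250,345),(275,363),(300,381),(315,393)]
for i,c in enumerate(pts):
    a=np.array(pts[max(i-1,0)]);b=np.array(pts[min(i+1,len(pts)-1)]);d=(b-a)/np.linalg.norm(b-a);n=np.array([-d[1],d[0]])
    k=np.arange(-16,16.1,.5);s=cv2.remap(g.astype(np.float32),(c[0]+k*n[0]).astype(np.float32)[None],(c[1]+k*n[1]).astype(np.float32)[None],1)[0]
    print(c,s[::2].astype(int).tolist(),[onz(p,c,z)[:2].round(2).tolist() for z in(.6,.7,.8)])
cv2.imwrite("pics/goose.png",cv2.resize(p["color"][160:400,0:400],(800,480),interpolation=cv2.INTER_CUBIC)[:,:,::-1])
```

```text
382.03943337331964
(160, 179) [251, 251, 251, 251, 251, 251, 251, 251, 252, 251, 204, 90, 25, 13, 40, 141, 241, 251, 251, 250, 250, 249, 248, 249, 248, 249, 248, 249, 248, 248, 248, 249, 249] [[0.54, 0.24], [0.52, 0.2], [0.51, 0.16]]
(150, 179) [253, 253, 252, 253, 252, 252, 252, 252, 252, 253, 254, 249, 204, 88, 24, 15, 19, 121, 232, 251, 253, 252, 252, 252, 252, 252, 252, 251, 251, 251, 251, 251, 251] [[0.54, 0.25], [0.52, 0.21], [0.5, 0.16]]
(126, 187) [253, 253, 254, 254, 254, 254, 254, 254, 243, 218, 152, 81, 43, 28, 28, 30, 29, 33, 62, 139, 226, 255, 255, 254, 254, 254, 254, 254, 254, 254, 254, 254, 254] [[0.53, 0.29], [0.51, 0.23], [0.5, 0.18]]
(132, 205) [253, 253, 253, 253, 253, 254, 254, 254, 254, 254, 252, 213, 107, 32, 30, 38, 42, 43, 49, 101, 208, 252, 255, 255, 255, 255, 255, 255, 255, 255, 255, 255, 255] [[0.5, 0.28], [0.49, 0.23], [0.48, 0.18]]
(143, 230) [252, 252, 252, 252, 252, 252, 253, 253, 233, 138, 52, 33, 36, 39, 44, 47, 49, 58, 127, 221, 251, 253, 253, 252, 252, 252, 252, 252, 252, 252, 252, 252, 252] [[0.47, 0.26], [0.47, 0.21], [0.46, 0.17]]
(160, 260) [113
[... 888 characters left out ...]
41, 141, 139, 137, 130, 129, 124, 124, 126, 131, 133] [[0.33, 0.11], [0.35, 0.1], [0.38, 0.08]]
(275, 363) [142, 121, 106, 117, 157, 225, 245, 217, 120, 42, 31, 42, 45, 46, 47, 49, 53, 50, 56, 118, 217, 254, 254, 254, 252, 235, 193, 163, 133, 135, 136, 136, 133] [[0.31, 0.08], [0.34, 0.07], [0.37, 0.06]]
(300, 381) [252, 252, 251, 251, 251, 252, 252, 252, 249, 187, 77, 25, 36, 40, 39, 45, 51, 53, 53, 54, 55, 72, 132, 164, 179, 185, 211, 221, 222, 214, 210, 240, 244] [[0.29, 0.05], [0.32, 0.05], [0.35, 0.04]]
(315, 393) [144, 142, 139, 134, 128, 120, 117, 110, 98, 81, 55, 31, 31, 35, 38, 40, 44, 45, 46, 50, 51, 48, 54, 68, 63, 0, 0, 0, 0, 0, 0, 0, 0] [[0.27, 0.03], [0.31, 0.03], [0.35, 0.03]]
```

View pics/goose.png

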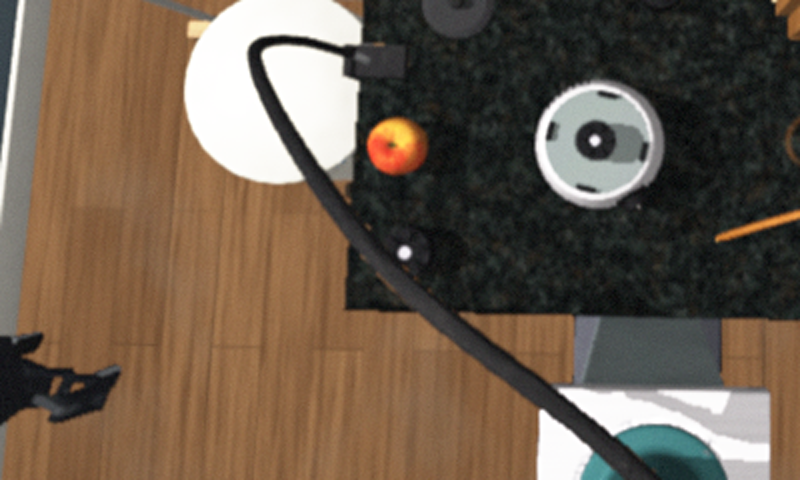

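Call:
{"op": "drive_tool", "data": {
  "rows": [
    [0, 0, 0, 0, -0.035, 0.01, 1],
    [0, 0, 0, 0, -0.035, 0.01, 1],
    [0, 0, 0, 0, -0.035, 0.01, 1],
    [0, 0, 0, 0, -0.035, 0, 1],
    [0, 0, 0, 0, -0.035, 0, 1],
    [0, 0, 0, 0, -0.035, 0, 1]
  ],
  "force": 25
}}

```text
time: 1.4
tool_pos: [0.1643, 0.433, 0.2008]
tcp_rot: [-0.567, -3.09, 0.001]
wrist_force: [1.1, -0.0, 0.8]
width: 0.998
grip_force: 0.0
```

Run:
```python
from h import *
from scipy.optimize import least_squares
s=status.read_state();q=s["q"];print(s["time"],q.round(3),s["tool_pos"],s["tcp_rot"])
Q=[([1.171,.264,1.604,0,1.274,-.037],[.23956,.63107,.23132]),(q,s["tool_pos"])]
def f(x):
    U,F,a=x;o=[]
    r=[np.sqrt(p[0]**2+p[1]**2-.024**2) for _,p in Q]
    h=[]
    for (q,p),ri in zip(Q,r):
        o.append(a+U*np.sin(q[1])+F*np.sin(q[1]+q[2])-ri);h.append(U*np.cos(q[1])+F*np.cos(q[1]+q[2])-p[2])
    return o+[h[1]-h[0]]
x=least_squares(f,[.5,.5,0]).x;U,F,a=x;print("U,F,a",x)
for q,p in Q: print("h-L",p[2]-U*np.cos(q[1])-F*np.cos(q[1]+q[2]),"elbow-wrist dz",-F*np.cos(q[1]+q[2]))
p=read_camera("side");cv2.imwrite("pics/s2.png",p["color"][:,:,::-1])
X=s["tool_pos"]
for z in(.2,.3,.4,.5,.6,.7):print(z,proj(p,[X[0],X[1],z]).round())
p=read_camera("top");cv2.imwrite("pics/t2.png",p["color"][:,:,::-1])
cv2.imwrite("pics/b2.png",cv2.resize(np.vstack([cv2.imread("pics/s2.png")[:260],cv2.imread("pics/t2.png")]),(512,528)))
```

```text
1.4 [ 1.154 -0.122  2.074 -0.     1.191 -0.054] [0.1643083  0.43296298 0.20075014] [-5.66579195e-01 -3.08993074e+00  1.09853620e-03]
U,F,a [ 0.51276163  0.56734296 -0.00168916]
h-L -0.09753142032062265 elbow-wrist dz 0.16614503700769537
h-L -0.09753142039423932 elbow-wrist dz 0.2106405576837244
0.2 [119. 140.]
0.3 [109. 105.]
0.4 [98. 67.]
0.5 [86. 24.]
0.6 [ 72. -24.]
0.7 [ 57. -78.]
```

View pics/b2.png

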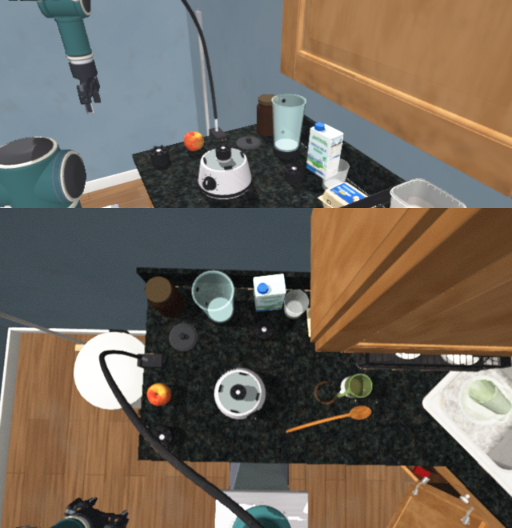

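Run:
```python
import cv2,numpy as np
s=cv2.imread("pics/side.png").max(2).astype(int)
for r in list(range(2,160,10)):
    row=s[r];xs=[x for x in range(222,285) if row[x]<90]
    x0,x1=(xs[0],xs[-1]) if xs else (0,0)
    seg=row[x0-3:x1+4];bg=max(seg[0],seg[-1]);w=((bg-seg)/(bg-seg.min())).sum() if xs else 0
    print(r,x0,x1,round(float(w),1),seg.tolist()[:16])
print("f side");from h import *;p=read_camera("side");print(p["intrinsics"][0][0])
```

```text
2 228 233 6.6 [158, 149, 119, 74, 45, 41, 40, 44, 67, 111, 133, 136]
12 235 239 5.9 [146, 127, 91, 49, 40, 41, 45, 63, 108, 132, 136]
22 240 245 6.2 [137, 133, 109, 66, 44, 42, 44, 51, 89, 132, 150, 153]
32 245 249 5.2 [136, 133, 109, 65, 45, 42, 48, 81, 128, 151, 149]
42 249 253 4.4 [137, 142, 125, 76, 46, 45, 50, 88, 124, 136, 137]
52 252 256 5.2 [165, 176, 148, 83, 49, 47, 51, 87, 124, 133, 134]
62 255 258 5.7 [173, 149, 100, 53, 47, 47, 70, 109, 133, 135]
72 257 260 5.3 [153, 129, 97, 55, 49, 50, 70, 108, 133, 136]
82 258 262 5.1 [147, 134, 118, 83, 50, 47, 52, 82, 120, 134, 137]
92 260 263 4.3 [134, 133, 117, 79, 54, 50, 55, 93, 132, 135]
102 262 265 4.4 [133, 132, 111, 62, 51, 53, 69, 106, 132, 135]
112 263 267 4.4 [133, 133, 120, 86, 55, 51, 56, 89, 127, 135, 136]
122 265 268 4.4 [133, 130, 111, 62, 53, 54, 71, 107, 131, 134]
132 266 269 4.4 [135, 132, 113, 69, 54, 54, 70, 105, 129, 132]
142 267 270 4.1 [135, 133, 120, 84, 54, 54, 69, 105, 132, 134]Traceback (most recent call last):
  File "<stdin>", line 6, in <module>
IndexError: index 0 is out of bounds for axis 0 with size 0
```

Fitting the joint readings gives U = 0.51, F = 0.57 and a wrist about 0.33 m above the TCP. The gooseneck's height comes out near 0.65–0.7 over the forearm and 0.54 at r = 0.56. I'll sweep underneath it with the tool retracted and low.

Call:
{"op": "drive_tool", "data": {
  "rows": [
    [0, 0, 0, 0, -0.03, 0.015, 1],
    [0, 0, 0, 0, -0.03, 0.015, 1],
    [0, 0, 5, -0.035, -0.0015, 0, 1],
    [0, 0, 5, -0.035, -0.0015, 0, 1],
    [0, 0, 5, -0.035, -0.0015, 0, 1],
    [0, 0, 5, -0.035, -0.0015, 0, 1]
  ],
  "force": 25
}}

```text
time: 2.0
tool_pos: [0.2654, 0.3075, 0.172]
tcp_rot: [1.099, 2.942, 0.004]
wrist_force: [0.7, 0.2, -0.3]
width: 1.001
grip_force: 0.0
```

Run:
```python
from h import *
s=status.read_state();X=s["tool_pos"];print(s["time"],s["q"].round(3),X,np.hypot(X[0],X[1]),np.degrees(np.arctan2(X[1],X[0])))
p=read_camera("top");a=p["color"]
p=read_camera("side");cv2.imwrite("pics/b3.png",cv2.resize(np.vstack([p["color"][:200],a[150:]]),(640,450))[:,:,::-1])
```

```text
2.0 [ 0.798 -0.221  2.211  0.     1.149 -0.058] [0.26538014 0.30754181 0.17204684] 0.4062124817126565 49.208843599417506
```

View pics/b3.png

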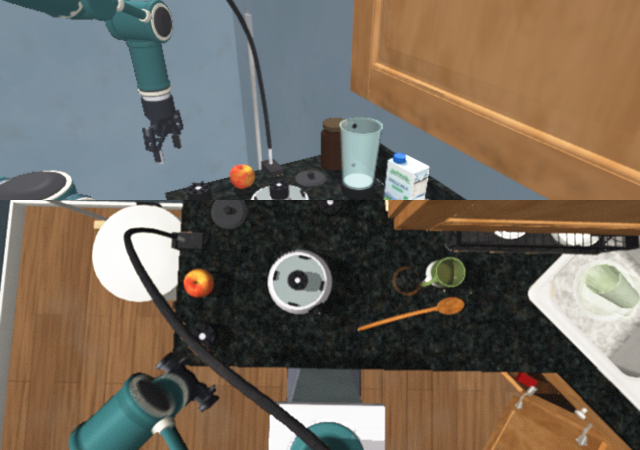

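Call:
{"op": "drive_tool", "data": {
  "rows": [
    [0, 0, 5, -0.035, -0.0015, 0, 1],
    [0, 0, 5, -0.035, -0.0015, 0, 1],
    [0, 0, 5, -0.035, -0.0015, 0, 1]
  ]
}}

```text
time: 2.35
tool_pos: [0.3347, 0.2296, 0.172]
tcp_rot: [1.471, 2.775, 0.003]
wrist_force: [0.4, 0.3, 0.2]
width: 0.998
grip_force: 0.0
```

Run:
```python
from h import *
s=status.read_state();X=s["tool_pos"];print(s["time"],s["q"].round(3),s["joint_torque"].round(2),X,np.hypot(X[0],X[1]),np.degrees(np.arctan2(X[1],X[0])))
p=read_camera("top");a=p["color"]
p=read_camera("side");cv2.imwrite("pics/b4.png",cv2.resize(np.vstack([p["color"][:200],a[150:]]),(640,450))[:,:,::-1])
```

```text
2.35 [ 5.400e-01 -2.210e-01  2.211e+00  1.000e-03  1.150e+00 -5.700e-02] [ 5.650e+00 -2.313e+01 -3.416e+01  2.000e-02  2.400e-01 -1.000e-02] [0.33469377 0.22963043 0.1719585 ] 0.40589413763504373 34.45367278308627
```

View pics/b4.png

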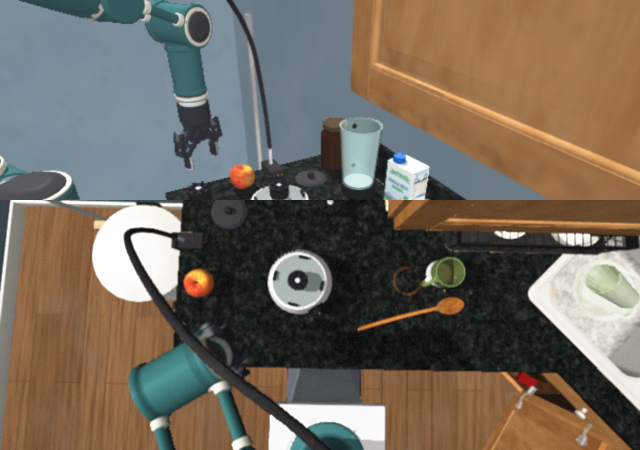

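Call:
{"op": "drive_tool", "data": {
  "rows": [
    [0, 0, 4, -0.028, -0.001, 0, 1],
    [0, 0, 4, -0.028, -0.001, 0, 1],
    [0, 0, 0, 0, 0, 0, 1]
  ]
}}

```text
time: 2.7
tool_pos: [0.3631, 0.1793, 0.1717]
tcp_rot: [1.663, 2.663, 0.0]
wrist_force: [-0.2, 0.9, -0.1]
width: 1.003
grip_force: 0.0
```

```bash
cat > st.py <<'E'
from h import *
s=status.read_state();X=s["tool_pos"];print(round(s["time"],2),s["q"].round(3),s["joint_torque"].round(2),X.round(4),"r,az",np.hypot(X[0],X[1]).round(4),np.degrees(np.arctan2(X[1],X[0])).round(2))
print("F",s["wrist_force"].round(2),"T",s["torque"].round(3),"grip",s["grip_force"],"w",s["width"],"rot",s["tcp_rot"])
E
python3 st.py
```

```text
2.7 [ 3.980e-01 -2.220e-01  2.212e+00 -2.000e-03  1.150e+00 -5.600e-02] [-8.900e-01 -2.276e+01 -3.496e+01 -2.300e-01 -0.000e+00  1.000e-02] [0.3631 0.1793 0.1717] r,az 0.405 26.28
F [-0.25  0.86 -0.11] T [ 0.046 -0.042 -0.065] grip 0.0 w 1.003230736737839 rot [1.66293460e+00 2.66335295e+00 5.58092863e-05]
```

Call:
{"op": "drive_tool", "data": {
  "rows": [
    [0, 0, 4, -0.028, -0.001, 0, 1],
    [0, 0, 4, -0.028, -0.001, 0, 1],
    [0, 0, 4, -0.028, -0.001, -0.02, 1],
    [0, 0, 4, -0.028, -0.001, -0.02, 1],
    [0, 0, 0, 0, 0, 0, 1]
  ]
}}

```text
time: 3.12
tool_pos: [0.3998, 0.0731, 0.2155]
tcp_rot: [2.015, 2.403, 0.007]
wrist_force: [0.6, 0.5, 1.2]
width: 0.999
grip_force: 0.0
```

```bash
python3 st.py
python3 - <<'E'
from h import *
p=read_camera("top");a=p["color"]
p=read_camera("side");cv2.imwrite("pics/b5.png",cv2.resize(np.vstack([p["color"][:250],a[150:]]),(640,500))[:,:,::-1])
E
```

```text
3.12 [ 1.210e-01 -2.620e-01  2.160e+00 -1.000e-03  1.237e+00 -5.400e-02] [ -0.97 -20.42 -33.4   -0.25   0.65   0.  ] [0.3998 0.0731 0.2155] r,az 0.4065 10.36
F [0.56 0.49 1.21] T [ 0.044  0.007 -0.067] grip 0.0 w 0.999031612493567 rot [2.01477531 2.4027367  0.00689195]
```

View pics/b5.png

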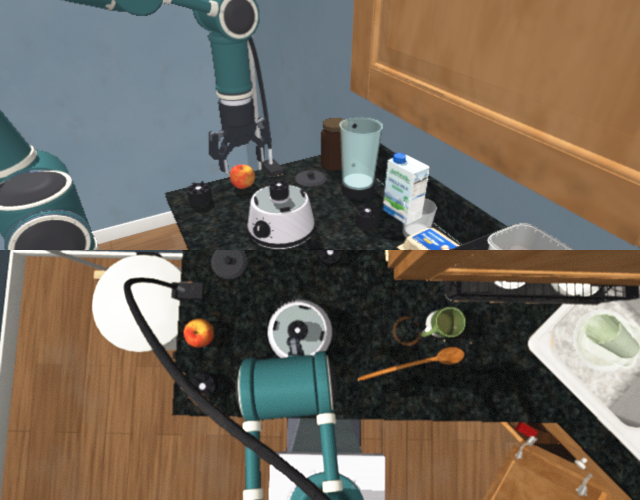

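Now under and past the gooseneck. I refine the axis position from the white centre dot in both first pictures: top (297.5,230.2) and side (279,184.5).

Run:
```python
from h import *
t,s=read_camera("top"),read_camera("side")
def dot(f,x,y):
    g=cv2.imread(f).min(2).astype(float)[y-6:y+7,x-6:x+7];w=np.clip(g-120,0,None);Y,X=np.mgrid[y-6:y+7,x-6:x+7];return (w*X).sum()/w.sum(),(w*Y).sum()/w.sum()
a,b=dot("pics/top.png",297,230),dot("pics/side.png",279,184);print(a,b)
o1,d1=ray(t,a);o2,d2=ray(s,b);k=np.linalg.lstsq(np.stack([d1,-d2],1),o2-o1,rcond=None)[0];p,q=o1+d1*k[0],o2+d2*k[1];print((p+q)/2,np.linalg.norm(p-q))
print([onz(t,a,z)[:2].round(4) for z in(.14,.146,.152)],[onz(s,b,z)[:2].round(4) for z in(.14,.146,.152)])
# deck rim ellipse in top via lugs/bright deck
im=cv2.imread("pics/top.png");hsv=cv2.cvtColor(im,cv2.COLOR_BGR2GRAY);m=(hsv[190:275,255:345]>200).astype(np.uint8)
c=cv2.findContours(m,cv2.RETR_CCOMP,cv2.CHAIN_APPROX_NONE)[0];
for k in c:
    if len(k)>60:
        e=cv2.fitEllipse(k);cc=(e[0][0]+255,e[0][1]+190);print(len(k),cc,e[1],onz(t,cc,.105).round(4))
```

```text
(np.float64(296.9785536159601), np.float64(229.86234413965087)) (np.float64(278.4827160493827), np.float64(184.21604938271605))
[0.49032737 0.08622967 0.14687696] 0.0018987125201791754
[array([0.4897, 0.087 ]), array([0.4895, 0.0866]), array([0.4893, 0.0863])] [array([0.4956, 0.0966]), array([0.4918, 0.0873]), array([0.488 , 0.0779])]
289 (297.2723503112793, 230.72361373901367) (54.354034423828125, 55.94963073730469) [0.4886 0.0882 0.105 ]
```

Call:
{"op": "drive_tool", "data": {
  "rows": [
    [0, 0, 2.5, -0.0025, 0.03, 0, 1],
    [0, 0, 0, 0, 0.03, 0, 1],
    [0, 0, 0, 0, 0.03, 0, 1],
    [0, 0, 0, 0, 0, 0, 1],
    [0, 0, 0, 0, 0, 0, 1]
  ]
}}

```text
time: 3.73
tool_pos: [0.4855, 0.0873, 0.2095]
tcp_rot: [-2.061, -2.367, 0.004]
wrist_force: [-0.7, -0.0, -0.4]
width: 1.002
grip_force: 0.0
```

```bash
python3 st.py
python3 - <<'E'
from h import *
s=status.read_state();R=cv2.Rodrigues(s["tcp_rot"])[0]
print("yaw y",np.degrees(np.arctan2(R[1,1],R[0,1])),"tool-frame err",R.T@(np.array([.490,.0865,.121])-s["tool_pos"]), "z",R[:,2])
p=read_camera("side");a=cv2.resize(p["color"][100:260,200:360],(560,560),interpolation=cv2.INTER_CUBIC)
cv2.imwrite("pics/c6.png",a[:,:,::-1])
E
```

```text
3.73 [ 1.270e-01 -6.600e-02  2.006e+00  1.000e-03  1.206e+00 -1.100e-02] [-2.000e-01 -3.148e+01 -3.710e+01 -1.000e-02 -2.800e-01  0.000e+00] [0.4855 0.0873 0.2095] r,az 0.4932 10.19
F [-0.69 -0.04 -0.44] T [-0.048  0.04  -0.024] grip 0.0 w 1.0019824689084484 rot [-2.06143574 -2.36695151  0.00370247]
yaw y 7.893257675905983 tool-frame err [-0.00143639  0.00470724  0.08851666] z [-3.66434667e-03  6.29072916e-05 -9.99993284e-01]
```

View pics/c6.png

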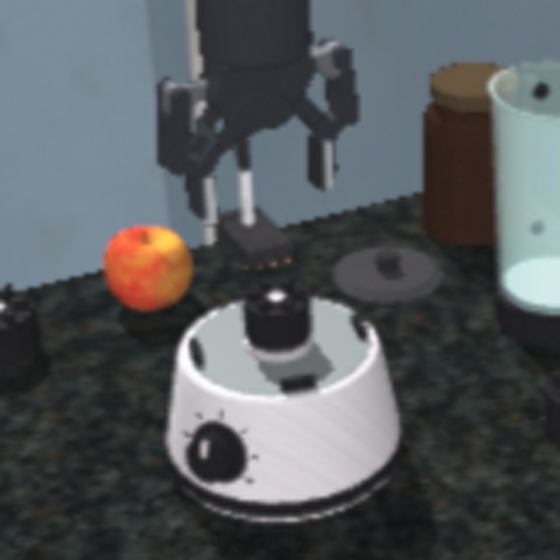

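The hand stands open above the coupling, whose cap is at (278,310) in the crop, with the fingers clear on either side. Next I correct sideways and descend, then pinch lightly.

Call:
{"op": "drive_tool", "data": {
  "rows": [
    [0, 0, 0, -0.0015, 0.0045, 0.02, 1],
    [0, 0, 0, 0, 0, 0.025, 1],
    [0, 0, 0, 0, 0, 0.025, 1],
    [0, 0, 0, 0, 0, 0.02, 1],
    [0, 0, 0, 0, 0, 0, 1]
  ]
}}

```text
time: 4.2
tool_pos: [0.4847, 0.0848, 0.1163]
tcp_rot: [-2.061, -2.362, 0.012]
wrist_force: [-1.0, -0.1, -1.2]
width: 1.0
grip_force: 0.0
```

Call:
{"op": "drive_tool", "data": {
  "rows": [
    [0, 0, 0, 0, 0, 0, 0.7],
    [0, 0, 0, 0, 0, 0, 0.62],
    [0, 0, 0, 0, 0, 0, 0.62],
    [0, 0, 0, 0, 0, 0, 0],
    [0, 0, 0, 0, 0, 0, 0],
    [0, 0, 0, 0, 0, 0, 0]
  ],
  "force": 25
}}

```text
time: 4.7
tool_pos: [0.4912, 0.0849, 0.1234]
tcp_rot: [2.066, 2.365, 0.003]
wrist_force: [-3.1, 0.1, 5.5]
width: 0.581
grip_force: 25.6
```

```bash
python3 st.py
```

```text
4.7 [ 0.121  0.024  2.087  0.     1.028 -0.014] [-4.800e-01 -3.182e+01 -3.217e+01 -2.400e-01 -1.140e+00  1.000e-02] [0.4912 0.0849 0.1234] r,az 0.4985 9.81
F [-3.07  0.05  5.53] T [0.013 0.633 0.075] grip 25.590317007154226 w 0.5814738510056132 rot [2.06647216 2.3649696  0.00261838]
```

Call:
{"op": "drive_tool", "data": {
  "rows": [
    [0, 0, -3, 0, 0, 0, 0],
    [0, 0, -3, 0, 0, 0, 0],
    [0, 0, -3, 0, 0, 0, 0],
    [0, 0, 0, 0, 0, 0, 0]
  ]
}}

```text
time: 5.03
tool_pos: [0.4917, 0.0852, 0.1234]
tcp_rot: [1.873, 2.52, 0.004]
wrist_force: [-1.8, 2.2, 6.1]
width: 0.579
grip_force: 25.6
```

```bash
python3 st.py
```

```text
5.03 [ 1.210e-01  2.400e-02  2.087e+00  1.000e-03  1.027e+00 -1.720e-01] [ -1.22 -31.57 -31.21  -0.59  -0.69  -0.49] [0.4917 0.0852 0.1234] r,az 0.499 9.83
F [-1.75  2.15  6.12] T [0.222 0.403 0.098] grip 25.57324036024511 w 0.5792402117653112 rot [1.87286685 2.52034333 0.00440706]
```

Call:
{"op": "drive_tool", "data": {
  "rows": [
    [0, 0, -3, 0, 0, 0, 0],
    [0, 0, 0, 0, 0, 0, 0],
    [0, 0, 0, 0, 0, 0, 0]
  ]
}}

```text
time: 5.28
tool_pos: [0.4918, 0.0852, 0.1234]
tcp_rot: [1.809, 2.566, 0.004]
wrist_force: [-2.3, 0.9, 6.0]
width: 0.582
grip_force: 25.6
```

```bash
python3 st.py
```

```text
5.28 [ 1.210e-01  2.500e-02  2.087e+00  1.000e-03  1.027e+00 -2.220e-01] [-1.230e+00 -3.156e+01 -3.115e+01 -5.900e-01 -6.500e-01  3.000e-02] [0.4918 0.0852 0.1234] r,az 0.4991 9.83
F [-2.32  0.85  5.95] T [0.325 0.353 0.066] grip 25.550290318205953 w 0.5824357179667343 rot [1.80895625 2.56634044 0.00432935]
```

Call:
{"op": "drive_tool", "data": {
  "rows": [
    [0, 0, -3, 0, 0, 0, 0],
    [0, 0, -3, 0, 0, 0, 0],
    [0, 0, -1, 0, 0, 0, 0],
    [0, 0, 0, 0, 0, 0, 0]
  ]
}}

```text
time: 5.62
tool_pos: [0.4919, 0.0852, 0.1234]
tcp_rot: [1.648, 2.672, 0.004]
wrist_force: [-1.4, 1.6, 5.8]
width: 0.582
grip_force: 25.6
```

```bash
python3 st.py
```

```text
5.62 [ 1.210e-01  2.500e-02  2.087e+00  1.000e-03  1.027e+00 -3.450e-01] [ -0.97 -31.64 -31.03  -0.56  -0.52  -0.22] [0.4919 0.0852 0.1234] r,az 0.4992 9.82
F [-1.37  1.6   5.78] T [ 0.281  0.319 -0.003] grip 25.59085096232593 w 0.5816041467610342 rot [1.64809868 2.67193409 0.00438233]
```

Nineteen degrees counter-clockwise shows no torque build-up. That is beyond the wrong-way stop (5–15°), so I continue.

Call:
{"op": "drive_tool", "data": {
  "rows": [
    [0, 0, -4, 0, 0, 0, 0],
    [0, 0, -4, 0, 0, 0, 0],
    [0, 0, -4, 0, 0, 0, 0],
    [0, 0, -4, 0, 0, 0, 0],
    [0, 0, -4, 0, 0, 0, 0],
    [0, 0, 0, 0, 0, 0, 0],
    [0, 0, 0, 0, 0, 0, 0]
  ]
}}

```text
time: 6.2
tool_pos: [0.4922, 0.0851, 0.1235]
tcp_rot: [1.159, 2.916, 0.004]
wrist_force: [-0.8, 1.4, 6.4]
width: 0.584
grip_force: 25.5
```

```bash
python3 st.py
```

```text
6.2 [ 1.210e-01  2.500e-02  2.086e+00  1.000e-03  1.026e+00 -6.940e-01] [-8.700e-01 -3.163e+01 -3.076e+01 -3.900e-01 -3.300e-01  2.000e-02] [0.4922 0.0851 0.1235] r,az 0.4995 9.81
F [-0.82  1.43  6.44] T [0.237 0.178 0.079] grip 25.50919968634844 w 0.5835645057261754 rot [1.15895624 2.9163218  0.00379992]
```

Call:
{"op": "drive_tool", "data": {
  "rows": [
    [0, 0, -4, 0, 0, 0, 0],
    [0, 0, -4, 0, 0, 0, 0],
    [0, 0, 0, 0, 0, -0.002, 0],
    [0, 0, 0, 0, 0, 0, 0],
    [0, 0, 0, 0, 0, 0, 0]
  ]
}}

```text
time: 6.62
tool_pos: [0.4922, 0.085, 0.1248]
tcp_rot: [0.954, 2.989, 0.003]
wrist_force: [2.4, 3.0, 4.5]
width: 0.584
grip_force: 25.5
```

```bash
python3 st.py
```

```text
6.62 [ 0.121  0.023  2.085  0.     1.029 -0.832] [ -0.91 -32.04 -29.63  -0.59   0.76   0.  ] [0.4922 0.085  0.1248] r,az 0.4995 9.8
F [2.35 2.98 4.5 ] T [ 0.449 -0.344 -0.013] grip 25.516128027811646 w 0.5840218071981943 rot [0.95398609 2.98940842 0.00324317]
```

Call:
{"op": "drive_tool", "data": {
  "rows": [
    [0, 0, 0, 0, 0, -0.002, 0],
    [0, 0, 0, 0, 0, -0.001, 0],
    [0, 0, 0, 0, 0, 0, 0],
    [0, 0, 0, 0, 0, 0, 0]
  ]
}}

```text
time: 6.95
tool_pos: [0.4907, 0.0844, 0.1264]
tcp_rot: [0.953, 2.993, -0.0]
wrist_force: [1.7, 0.3, 2.9]
width: 0.583
grip_force: 26.5
```

```bash
python3 st.py
```

```text
6.95 [ 0.121  0.021  2.084 -0.     1.036 -0.834] [ 2.000e-02 -3.242e+01 -3.026e+01 -1.200e-01  7.100e-01 -3.000e-02] [0.4907 0.0844 0.1264] r,az 0.4979 9.76
F [1.69 0.26 2.9 ] T [ 0.11  -0.366 -0.034] grip 26.50537222623825 w 0.5833860184092984 rot [ 9.52615669e-01  2.99309878e+00 -1.23458841e-04]
```

Call:
{"op": "drive_tool", "data": {
  "rows": [
    [0, 0, 0, 0, 0, -0.003, 0],
    [0, 0, 0, 0, 0, -0.003, 0],
    [0, 0, 0, 0, 0, -0.003, 0],
    [0, 0, 0, 0, 0, 0, 0]
  ]
}}

```text
time: 7.28
tool_pos: [0.4894, 0.0843, 0.1347]
tcp_rot: [-0.951, -2.992, 0.002]
wrist_force: [-0.1, 0.6, -1.8]
width: 0.582
grip_force: 26.9
```

```bash
python3 st.py
```

```text
7.28 [ 0.121  0.011  2.077 -0.     1.056 -0.834] [  0.1  -34.62 -34.16   0.08  -0.07   0.  ] [0.4894 0.0843 0.1347] r,az 0.4966 9.78
F [-0.12  0.65 -1.81] T [ 0.013  0.035 -0.029] grip 26.939307041466236 w 0.5820503559343627 rot [-9.51325466e-01 -2.99169821e+00  2.30214289e-03]
```

The wrist force is −1.8 N, which is the coupling's 150 g: it is off the thread. I lift it well clear.

Call:
{"op": "drive_tool", "data": {
  "rows": [
    [0, 0, 0, 0, 0, -0.008, 0],
    [0, 0, 0, 0, 0, -0.012, 0],
    [0, 0, 0, 0, 0, -0.015, 0],
    [0, 0, 0, 0, 0, -0.015, 0],
    [0, 0, 0, 0, 0, 0, 0],
    [0, 0, 0, 0, 0, 0, 0],
    [0, 0, 0, 0, 0, 0, 0],
    [0, 0, 0, 0, 0, 0, 0]
  ]
}}

```text
time: 7.95
tool_pos: [0.4895, 0.0844, 0.1842]
tcp_rot: [-0.952, -2.992, 0.001]
wrist_force: [-1.0, -0.5, -1.8]
width: 0.58
grip_force: 26.9
```

```bash
python3 st.py
python3 - <<'E'
from h import *
p=read_camera("side");a=cv2.resize(p["color"][100:260,200:360],(560,560),interpolation=cv2.INTER_CUBIC)
cv2.imwrite("pics/c7.png",a[:,:,::-1])
E
```

```text
7.95 [ 0.121 -0.039  2.028 -0.     1.154 -0.834] [-1.000e-02 -3.428e+01 -3.650e+01 -0.000e+00 -1.000e-02  0.000e+00] [0.4895 0.0844 0.1842] r,az 0.4967 9.79
F [-1.03 -0.46 -1.83] T [0.02  0.028 0.056] grip 26.94771965034306 w 0.5800370489202125 rot [-9.51695757e-01 -2.99195791e+00  1.45338778e-03]
```

View pics/c7.png

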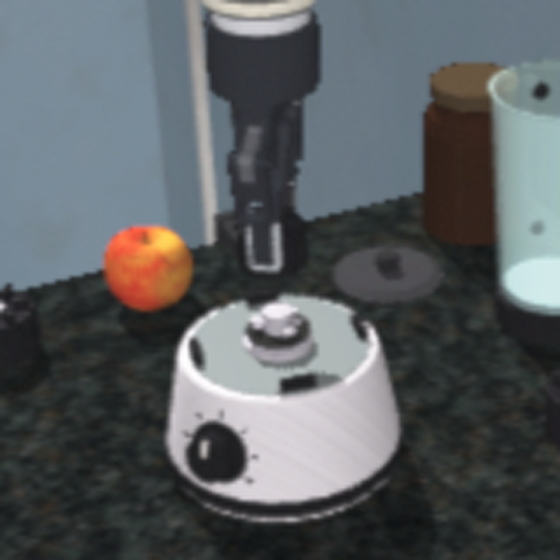

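The spindle stands bare at (278,325) in the crop, and the coupling hangs upright in the fingers at (262,245), its rim about 40 mm above the spindle top.

```bash
python3 -c "
from workcell import workorder;print(workorder.finish_job())"
```

```text
the job is handed in; nothing more can be done
None
```

The coupling came loose counter-clockwise seen from above (a right-hand thread); I lifted it off and handed the job in with it upright in the gripper, about 40 mm above the spindle, but no verdict was returned.

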